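# Snap the lid onto the stoneware bottle and lift the bottle by it

### The arm

A 6-joint arm with a two-finger parallel gripper is mounted at the origin on the work surface; the furniture and walls round the work are solid. World frame = base frame: x ahead of the robot, y to its left, z up, the work surface at z = 0. Lengths are in mm, angles in degrees, forces in N, time in s.
With the tool pointing down it reaches from about 300 to 850 mm from the base axis. Payload 4.2 kg.
Tool frame: the origin (TCP) lies midway between the tips of the shut fingers; the grasp point (between the pads) lies 19 mm behind it (env.grasp_offset is the distance from the TCP to the grasp point, in mm); z points along the fingers, y is the line along which they close (so a half turn about z gives the same grasp; the last joint's range is limited). The gripper opens to 91 mm and grips with 3 to 60 N. Pads are 32 mm wide; open, the fingers measure 118 mm over their backs; the gripper's body (76 mm by 178 mm) begins 60 mm behind the grasp point.
Start: joints at [-68.411, 18.312, 89.639, -0, 72.044, -1.146], TCP at [222.224, -530.339, 213.976] pointing down, gripper open.
Joint ranges: [-177.97, 177.97], [-48.28, 115.42], [12.27, 149.76], [-77.06, 257.06], [2.81, 150.46], [-146.56, 146.56]. Speed limits (degrees/s): [147.25, 147.25, 180, 180, 180, 180].

### API

Orientations are given as [roll, pitch, yaw] about the fixed x, y, z axes, in that order (R = Rz(yaw) Ry(pitch) Rx(roll)).
In Python, from workcell import env, optics gives the robot as it stands. The module is installed in compiled form; this text tells all that it offers.
- The arm moves only by the tool send_rows, never from a script. Its argument "targets" is a list that holds one entry, the list of rows, each a list of 7 numbers: the turn, a rotation vector about the world's x, y, z scaled (see below), then the shift along the world's x, y, z scaled (see below), then the closure, from -1 (fully open) to 1 (shut). In form: [[[rx, ry, rz, x, y, z, gripper], ...]]. A call has 1 to 12 rows; each row shifts and turns the commanded pose from where the row before left it; what a row does not reach is not made up. The controller multiplies each number of a shift by 0.2 m and each number of a turn by pi/2 rad. A row lasts 1/10 s, in which the tool goes at most 50 mm and 8.59 degrees, less where a joint would pass 70% of its speed; a pose out of reach is approached as far as the arm can. A call with a number of a shift or a turn outside -1 to 1 is refused whole. A call with a gripper value outside its range is refused whole. The fingers move at their own pace and stop on an object; "grip_force" is the grip in N (left out, the last holds). Time passes only in rows, so rows that do not move let the fingers close. It gives the time, the measured TCP pose, the force, the opening and the grip force at its end, in the units of the state.
- env.state(): the state, without advancing time (a new reading comes with each control period).
- optics.grab_frame(name): name is "side" or "top" or "wrist"; returns (picture, depth): 480x640x3 uint8, red, green, blue; 480x640 float32, mm along the optical axis (not along the pixel's ray), 0 where there is no reading.
- optics.camera_info(name): a dict with "camera_matrix" (3x3 intrinsics, pixels), "R" (3x3) and "t" (3): a world point X has camera coordinates R X + t; the wrist camera has in their place "mount" (4x4, takes a point from camera to tool coordinates, whose origin is the TCP and whose axes are the flange's). Camera axes: x right, y down, z forward; pixel columns grow to the right and rows downward; lengths in mm; the calibration is good to about 2 mm. A picture is of the moment at which its call begins: read the wrist's pose just before it. camera_info takes no time and is no camera call.
- env.job_done(): hands the job in; it is judged then, once.
Trained networks look in the newest picture that a camera, given by its name, has taken for a name from the list of things; names that differ only in an ending like _2 or _b are one class to them, and where a whole thing is asked for, a point or a joint stands for the part that bears it (a point fixed in the world has none). Each returns a list of dicts, best first, with "conf" (0 to 1); they miss things now and then, are a little off and sometimes report something else, mostly with a low value. They report only what shows in the picture. A call takes as long as a camera call. They do not tell look-alikes from the thing itself.
- optics.silhouettes(camera, name): "mask" (480x640 bool, what is visible of it) and "at" ([column, row] in pixels, amid what is visible of it).
- optics.place_of(camera, name): "at" ([column, row] in pixels: a listed point, or the origin of a listed thing).
The state is a dict: "time_s": time; "qpos": joint angles; "qvel": joint speeds; "effort": joint torques, N m; "ee_pos": TCP position; "ee_rot": TCP orientation; "force": force on the tool from outside, world axes, zero at the start; "torque": the same for the moment, N m; "gripper_width": finger opening in mm; "gripper_force": force on a finger pad.
Only numpy, scipy, OpenCV 4.12 (cv2) and the standard library are available. Lean on these libraries where they do the work, as an engineer would, in place of code of your own. Each camera call takes 0.05 s, during which the arm holds its last target. There are 200 camera calls.

### The job

Close the narrow-necked stoneware bottle on the chopping board: set the small wooden lid upright on its neck, press it straight down until you feel it snap over the bead, and keep pressing just as firmly for a moment after the snap so that it is fully home. Then, holding the lid only, lift the bottle by it straight up, clear of the board by about five centimetres, to show that the lid holds, and finish like that, with the closed bottle hanging still and upright from the lid in your grip. Do not knock the bottle over, and leave the wide jar and its wide lid where they are.

Things in the scene. Friction and masses are not known exactly. Their poses are not given: they have to be found in the camera images.
- bottle: narrow-necked white stoneware bottle, loose, about 0.45 kg, standing open on the chopping board. Round body 76 mm across with straight sides to 66 mm up, then a shoulder running in to a neck 29 mm across (from 103 mm up); 128 mm high in all. Origin: centre of the underside; z is its axis, up.
- rim (a point): centre of the bottle's rim, 128 mm above its origin. From the rim (25.6 mm across) the neck widens as a cone to a bead 35.6 mm across 8 mm lower, then narrows again to 29 mm within 4 mm.
- small_lid: small beech lid of the bottle, loose, about 70 g, lying hollow side down on the worktop right of the board; it and the wide lid may have changed places. Skirt 50 mm across, 22 mm high, flat on top, with a knob on it. Hollow 43.6 mm across, 16 mm deep; in it six sprung snap fingers leave a 31 mm circle 4.4 mm above the lower edge. Origin: centre of the underside; z up.
- knob (a point): centre of the small lid's knob, 37 mm above the lid's origin. The knob is round, 25 mm across at 22 to 35 mm above the lid's origin and 28 mm across from 35 to 47 mm; the lid's top is at 48 mm. Any rotation of the lid will do.
- seat (a point): where the small lid's origin comes when the lid is fully home: on the bottle's axis, 112 mm above the bottle's origin. Set on the neck unpressed, the lid rests 8 mm higher. Pushed down it resists with up to 8 to 12 N, then snaps over the bead, the force drops, and it stops hard on the rim. Snapped on, it carries the bottle with ease.
- wide_jar: white stoneware jar of the same set, loose, standing open on the board beside the bottle (left or right of it): 92 mm across, 91 mm high, rim 63 mm across. Origin: centre of the underside. A bystander.
- wide_lid: beech lid of the wide jar, loose, on the worktop: like the small lid but 86 mm across, 48 mm high, with a knob 34 mm across. Origin: centre of the underside. A bystander.
- board: wooden chopping board, fixed, 220 mm (x) by 340 mm (y) by 22 mm high; bottle and jar stand on its top. Origin: centre of the underside.
There are look-alikes about, which are no part of the job. Leave any blue or turquoise look-alike of the bottle alone. Leave any orange look-alike of the small_lid alone.

How it is judged:
By the outcome, as a careful person would: the job done as asked, in the order asked, and still so for the second after the job is handed in, while the arm keeps its last pose, push and grip.
It also fails if it takes over 64 s, if anything falls off the work surface, if the arm or the gripper's body presses on something with over 40 N, if the wrist force passes 120 N, or if a joint passes its speed limit or range.

## Working session

There is one attempt and no reset: what is moved stays moved. The work goes in short steps, Python scripts to look and compute and a tool call to move; the robot and the scene stay as the last step left them, time stands still between calls to the robot, and variables do not carry over. Pictures are saved under pics/ and viewed, at most 10 in all, crops included, and the job is handed in when it is done.

Besides the shell and the picture viewer there is one more tool, called after "Request:" as name(argument=value, ...) on one line, values as JSON. send_rows: Moves the arm, as the interface text tells. Its arguments: {"type":"object","properties":{"targets":{"type":"array"},"grip_force":{"type":"number"}},"required":["targets"]}

```bash
mkdir -p pics; cat > h.py <<'E'
import numpy as np, cv2
from workcell import env, optics
def w(cam,u,v,z=None,d=None):
    c=optics.camera_info(cam);K=np.array(c["camera_matrix"]);R=np.array(c["R"]);t=np.array(c["t"]).ravel()
    r=np.linalg.inv(K)@[u,v,1]
    if d is not None: return R.T@(r*d-t)
    C=-R.T@t;q=R.T@r
    return C+q*(z-C[2])/q[2]
def cloud(cam,mask,dep):
    v,u=np.nonzero(mask&(dep>0));c=optics.camera_info(cam);K=np.array(c["camera_matrix"]);R=np.array(c["R"]);t=np.array(c["t"]).ravel()
    r=np.linalg.inv(K)@np.stack([u,v,np.ones(len(u))])*dep[v,u]
    return (R.T@(r-t[:,None])).T
E
python3 - <<'E'
from h import *
ims=[]
for cam in("top","side"):
    p,d=optics.grab_frame(cam);ims.append(p[:,:,::-1])
    np.save(cam+".npy",d);cv2.imwrite(cam+"_raw.png",p[:,:,::-1])
    for n in("bottle","small_lid","wide_jar","wide_lid"):
        for s in optics.silhouettes(cam,n):
            c=cloud(cam,s["mask"],d)
            if len(c)<20: print(cam,n,"small",s["conf"],s["at"]);continue
            top=np.percentile(c[:,2],98);tt=c[c[:,2]>top-6]
            print(cam,n,round(s["conf"],2),np.round(s["at"]),"n",len(c),"top",round(top),"topmid",((tt.min(0)+tt.max(0))/2).round(1),"mid",((c.min(0)+c.max(0))/2).round(1), "rgb",p[s["mask"]].mean(0).round())
cv2.imwrite("pics/a.png",cv2.resize(np.vstack(ims),(400*1,600)))
for i,n in enumerate(("top","side")): cv2.imwrite(f"pics/{n}.png",ims[i])
s=env.state();print(s["time_s"],s["ee_pos"],s["ee_rot"],s["force"],s["gripper_width"],env.grasp_offset)
E
```

```text
top bottle 0.86 [440. 230.] n 1138 top 128 topmid [ 384.1 -311.3  127.2] mid [ 394.1 -310.9   64.3] rgb [ 77. 144. 145.]
top bottle 0.61 [300. 187.] n 1093 top 150 topmid [488.2   8.8 148.8] mid [502.5  11.5  84.7] rgb [197. 198. 193.]
top bottle 0.16 [378. 223.] n 377 top 49 topmid [ 407.4 -171.4   48. ] mid [ 410.2 -173.3   23.9] rgb [210. 182. 145.]
top small_lid 0.93 [356. 184.] n 369 top 50 topmid [ 502.3 -121.    47.7] mid [ 502.3 -121.6   23.9] rgb [215. 141.  82.]
top small_lid 0.59 [380. 221.] n 349 top 50 topmid [ 407.4 -171.4   48. ] mid [ 406.6 -170.4   25.5] rgb [215. 187. 148.]
top wide_jar 0.81 [224. 172.] n 1471 top 114 topmid [518.1 192.3 112.2] mid [531.9 195.5  67.3] rgb [187. 190. 185.]
top wide_lid 0.75 [426. 175.] n 965 top 49 topmid [ 528.6 -286.6   46.9] mid [ 527.9 -285.    25.5] rgb [224. 199. 158.]
side bottle 0.83 [384. 233.] n 1538 top 150 topmid [489.3   7.6 148.8] mid [488.6  61.1  87.4] rgb [208. 208. 203.]
side bottle 0.76 [373. 315.] n 2478 top 128 topmid [ 385.5 -314.8  127.6] mid [ 385.2 -319.2   67.9] rgb [ 41. 148. 151.]
side bottle 0.66 [251. 32
[... 272 characters left out ...]
d [489.3   7.6 148.8] mid [512.6  71.7  87.4] rgb [208. 208. 204.]
side wide_jar 0.84 [371. 204.] n 640 top 115 topmid [517.1 192.6 113.7] mid [514.4 244.5  74.5] rgb [198. 201. 197.]
side wide_jar 0.56 [384. 235.] n 1576 top 150 topmid [489.3   7.6 148.8] mid [526.1 117.5  87.1] rgb [208. 209. 204.]
side wide_lid 0.95 [441. 320.] n 1260 top 50 topmid [ 529.  -287.8   48.6] mid [ 532.9 -270.3   27.1] rgb [214. 180. 129.]
side wide_lid 0.34 [381. 234.] n 1595 top 150 topmid [489.3   7.6 148.8] mid [519.3  77.4  87. ] rgb [208. 208. 203.]
0.5 [ 222.21288446 -530.28786595  213.93139505] [-1.79998532e+02 -8.43928545e-04  2.27333315e+01] [ 0.68893341 -0.1366347   0.69651674] 91.0800553305532 18.8
```

View pics/top.png

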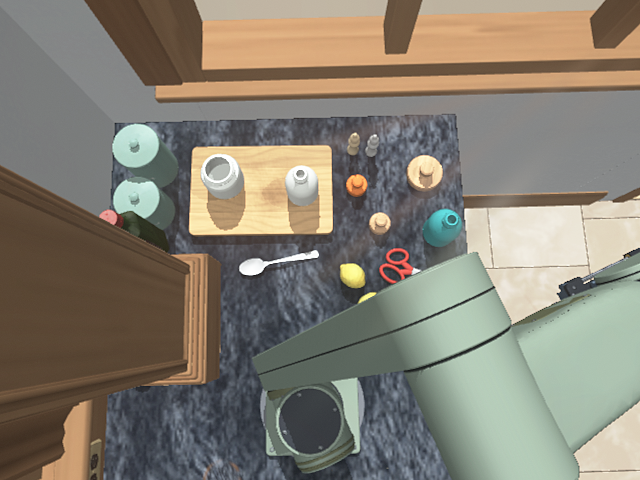

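View pics/side.png

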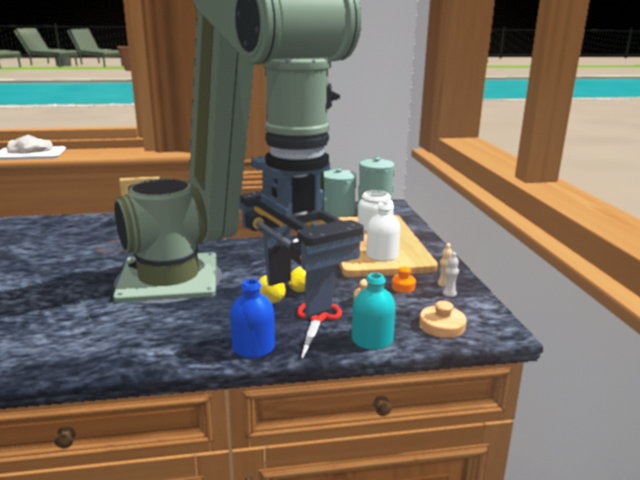

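The candidates in the top picture are:
- **Lids:** beech at (380,222), orange at (356,185), and a wide beech lid at (425,173). The small beech lid at (380,222) is the one described; orange is the look-alike and the 86 mm one belongs to the jar.
- **Bottles:** white at (301,185) on the board, teal at (443,228), and a blue one at (252,320) in the side view. White on the board is the target, and the wide jar is at (222,176).

I'll move above the small lid and confirm it with the wrist camera.

Request:
send_rows(targets=[[[0, 0, 0.083, 0.103, 0.2, 0, -1], [0, 0, 0.083, 0.103, 0.2, 0, -1], [0, 0, 0.083, 0.103, 0.2, 0, -1], [0, 0, 0.083, 0.103, 0.2, 0, -1], [0, 0, 0.083, 0.103, 0.2, 0, -1], [0, 0, 0.083, 0.103, 0.2, 0, -1], [0, 0, 0.083, 0.103, 0.2, 0, -1], [0, 0, 0.083, 0.103, 0.2, 0, -1], [0, 0, 0.083, 0.103, 0.2, 0, -1], [0, 0, 0, 0, 0, 0, -1], [0, 0, 0, 0, 0, 0, -1]]])

```text
time_s: 1.6
ee_pos: [407.8, -169.8, 214.1]
ee_rot: [180.0, 0.0, 90.1]
force: [-0.1, -0.2, -0.3]
gripper_width: 91.2
gripper_force: 0.0
```

```bash
cat >> h.py <<'E'
from scipy.spatial.transform import Rotation as Ro
def wtool(s):
    T=np.eye(4);T[:3,:3]=Ro.from_euler("xyz",s["ee_rot"],degrees=True).as_matrix();T[:3,3]=s["ee_pos"];return T
def wcloud(T,mask,dep):
    c=optics.camera_info("wrist");K=np.array(c["camera_matrix"]);v,u=np.nonzero(mask&(dep>0))
    r=np.linalg.inv(K)@np.stack([u,v,np.ones(len(u))])*dep[v,u]
    return ((T@np.array(c["mount"]))@np.vstack([r,np.ones(len(u))]))[:3].T
def circ(c,lo,hi):
    c=c[(c[:,2]>lo)&(c[:,2]<hi),:2].astype(np.float32)
    (x,y),r=cv2.minEnclosingCircle(c);return round(x,1),round(y,1),round(r,1),len(c)
E
python3 - <<'E'
from h import *
s=env.state();T=wtool(s);print(s["time_s"],s["ee_pos"],s["ee_rot"])
print(np.round(optics.camera_info("wrist")["mount"],2))
p,d=optics.grab_frame("wrist")
for m in optics.silhouettes("wrist","small_lid"):
    c=wcloud(T,m["mask"],d);print(m["conf"],m["at"],np.percentile(c[:,2],[1,99]).round(1),"knob",circ(c,40,60),"skirt",circ(c,16,28),p[m["mask"]].mean(0).round())
print(optics.place_of("wrist","knob"))
cv2.imwrite("pics/w1.png",p[:,:,::-1])
E
```

```text
1.6 [ 407.83363383 -169.82613576  214.10318121] [1.79996408e+02 4.17580194e-02 9.00656326e+01]
[[  -0.     -0.97   -0.25   69.23]
 [   1.      0.     -0.      0.77]
 [   0.     -0.25    0.97 -170.75]
 [   0.      0.      0.      1.  ]]
0.62 [320.0, 211.2] [ 8.8 48.7] knob (409.1, -170.7, 13.9, 719) skirt (409.1, -170.6, 25.0, 1296) [227. 198. 166.]
0.62 [421.8, 166.3] [ 5.6 48.8] knob (504.4, -119.8, 13.8, 810) skirt (504.9, -119.9, 25.1, 1460) [224. 152.  92.]
[{'at': [321.6, 218.8], 'conf': 0.78}, {'at': [427.6, 162.3], 'conf': 0.56}]
```

View pics/w1.png

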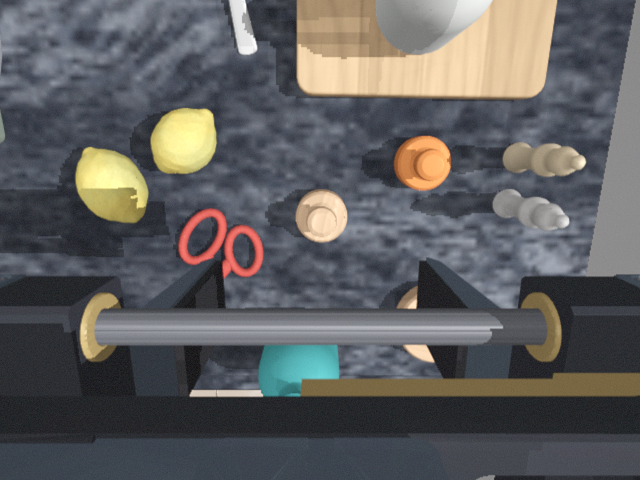

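The small beech lid is confirmed in the wrist picture at (321,216), centred between the fingers. The orange one is at (423,162), well clear. I'll descend, then grip.

Request:
send_rows(targets=[[[0, 0, 0, 0.0065, -0.0045, -0.22, -1], [0, 0, 0, 0, 0, -0.22, -1], [0, 0, 0, 0, 0, -0.22, -1], [0, 0, 0, 0, 0, -0.22, -1], [0, 0, 0, 0, 0, -0.045, -1], [0, 0, 0, 0, 0, -0.02, -1], [0, 0, 0, 0, 0, 0, -1], [0, 0, 0, 0, 0, 0, 1], [0, 0, 0, 0, 0, 0, 1], [0, 0, 0, 0, 0, 0, 1], [0, 0, 0, 0, 0, 0, 1], [0, 0, 0, 0, 0, 0, 1]]], grip_force=30)

```text
time_s: 2.95
ee_pos: [409.1, -171.2, 25.3]
ee_rot: [180.0, 0.0, 90.0]
force: [0.3, 0.3, 0.5]
gripper_width: 54.6
gripper_force: 0.0
```

Request:
send_rows(targets=[[[0, 0, 0, 0, 0, 0, 1], [0, 0, 0, 0, 0, 0, 1], [0, 0, 0, 0, 0, 0, 1], [0, 0, 0, 0, 0, 0, 1]]], grip_force=50)

```text
time_s: 3.35
ee_pos: [408.9, -171.2, 24.9]
ee_rot: [-180.0, -0.0, 90.0]
force: [0.7, -0.4, -0.4]
gripper_width: 26.7
gripper_force: 50.0
```

Request:
send_rows(targets=[[[0, 0, 0, 0, 0, 0.1, 1], [0, 0, 0, 0, 0, 0.2, 1], [0, 0, 0, 0, 0, 0.22, 1], [0, 0, 0, 0, 0, 0.22, 1], [0, 0, 0, 0, 0, 0.22, 1], [0, 0, 0, 0.1, 0.115, 0.04, 1], [0, 0, 0, 0.1, 0.115, 0, 1], [0, 0, 0, 0.1, 0.115, 0, 1], [0, 0, 0, 0.1, 0.115, 0, 1], [0, 0, 0, 0, 0, 0, 1], [0, 0, 0, 0, 0, 0, 1]]])

```text
time_s: 4.45
ee_pos: [488.6, -79.0, 224.5]
ee_rot: [-179.9, 0.0, 90.0]
force: [-0.5, 0.3, -1.0]
gripper_width: 26.9
gripper_force: 50.0
```

```bash
python3 - <<'E'
from h import *
s=env.state();T=wtool(s);print(s["time_s"],s["ee_pos"],s["ee_rot"],s["gripper_width"],s["force"])
p,d=optics.grab_frame("wrist")
def fit(c,lo,hi):
    c=c[(c[:,2]>lo)&(c[:,2]<hi),:2]
    if len(c)<20:return None
    A=np.c_[2*c,np.ones(len(c))];q=np.linalg.lstsq(A,(c**2).sum(1),rcond=None)[0]
    return q[:2].round(1),round(float(np.sqrt(q[2]+q[:2]@q[:2])),1),len(c)
def rep(c):
    print(" z",np.percentile(c[:,2],[1,50,99]).round(1),"enc top",circ(c,147,153),"bead",circ(c,138,146),"fit body",fit(c,30,80))
for m in optics.silhouettes("wrist","bottle"):
    print("wrist",m["conf"],m["at"]);rep(wcloud(T,m["mask"],d))
for m in optics.silhouettes("wrist","small_lid"):
    c=wcloud(T,m["mask"],d);print("lid",m["conf"],m["at"],np.percentile(c[:,2],[1,99]) if len(c) else 0)
cv2.imwrite("pics/w2.png",p[:,:,::-1])
for cam in("top","side"):
    p2,d2=optics.grab_frame(cam)
    for m in optics.silhouettes(cam,"bottle"):
        c=cloud(cam,m["mask"],d2);print(cam,round(m["conf"],2),m["at"]);rep(c)
    for m in optics.silhouettes(cam,"small_lid"):
        c=cloud(cam,m["mask"],d2);print(cam,"lid",round(m["conf"],2),m["at"],np.percentile(c,[1,99],axis=0).round(1).tolist())
    if cam=="side": cv2.imwrite("pics/s2.png",cv2.resize(p2[150:330,260:480,::-1],None,fx=3,fy=3))
E
```

```text
4.45 [488.58599931 -78.97813196 224.45219422] [-1.79912953e+02  1.21410258e-02  9.00456531e+01] 26.89878777065094 [-0.47484584  0.29831904 -0.99327622]
wrist 0.94 [63.1, 385.3]
 z [ 1.8 12.5 27.9] enc top (0.0, 0.0, 0.0, 0) bead (0.0, 0.0, 0.0, 0) fit body None
wrist 0.55 [326.8, 112.7]
 z [ 79.9 113.7 150.4] enc top (491.9, 10.0, 15.3, 1036) bead (491.7, 10.3, 17.8, 728) fit body None
lid 0.67 [316.6, 262.8] [202.15838586 247.9922761 ]
lid 0.63 [346.6, 234.4] [ -0.89367314 201.33022633]
top 0.91 [445.4, 321.3]
 z [  3.2  88.6 129.2] enc top (0.0, 0.0, 0.0, 0) bead (0.0, 0.0, 0.0, 0) fit body (array([ 168.9, -297.8]), 31.0, 286)
top 0.75 [439.2, 226.3]
 z [ 12.8  88.  129.6] enc top (0.0, 0.0, 0.0, 0) bead (0.0, 0.0, 0.0, 0) fit body (array([ 381.1, -307.1]), 31.5, 300)
side 0.83 [250.3, 322.6]
 z [  5.9  67.4 129.6] enc top (0.0, 0.0, 0.0, 0) bead (0.0, 0.0, 0.0, 0) fit body (array([ 170.7, -304. ]), 36.8, 1134)
side 0.79 [380.8, 234.5]
 z [ 22.8  83.8 151.2] enc top (490.0, 8.1, 17.2, 62) bead (489.6, 8.0, 16.0, 39) fit body (array([507.8,  66.2]), 90.4, 647)
side 0.73 [373.1, 314.2]
 z [  2.2  65.9 129.6] enc top (0.0, 0.0, 0.0, 0) bead (0.0, 0.0, 0.0, 0) fit body (array([ 386.9, -310.7]), 36.7, 1090)
side lid 0.91 [399.4, 188.1] [[463.4, -106.1, 12.5], [686.9, 467.2, 250.5]]
side lid 0.59 [405.5, 278.0] [[479.8, -145.4, 4.3], [526.1, -100.7, 51.4]]
```

View pics/w2.png

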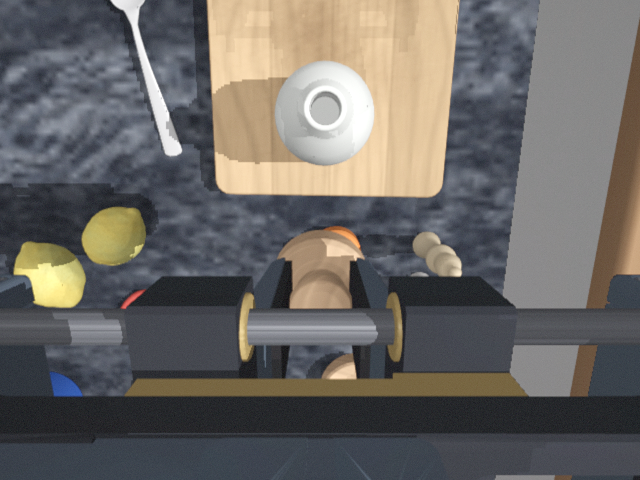

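View pics/s2.png

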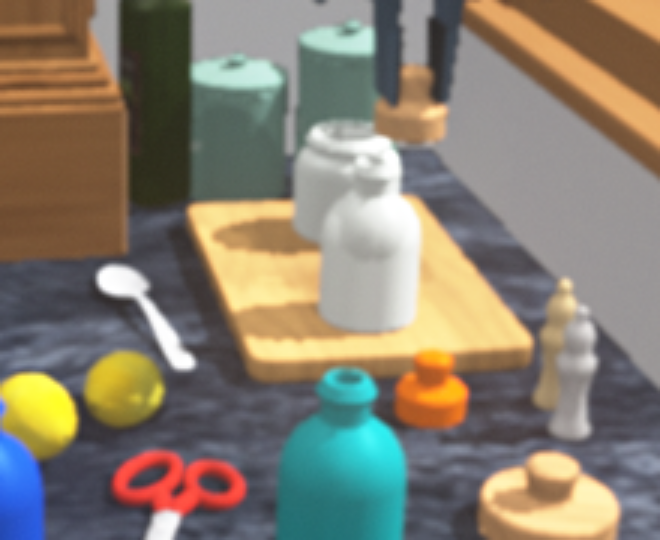

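The wrist picture shows the lid held upright near (318,265) and the rim at (326,108). I'll measure the lid in the hand with the same camera to get a relative offset.

```bash
python3 - <<'E'
from h import *
from scipy.optimize import least_squares
s=env.state();T=wtool(s);print(s["ee_pos"])
p,d=optics.grab_frame("wrist")
m=np.zeros((480,640),bool);m[200:330,260:385]=True
c=wcloud(T,m,d);hsv=cv2.cvtColor(p,cv2.COLOR_RGB2HSV)[m&(d>0)]
k=(hsv[:,1]>50)&(hsv[:,0]<25)&(c[:,2]>195);c=c[k];print(len(c),np.percentile(c[:,2],[0,2,20,50,80,98,100]).round(1))
w_=c[(c[:,2]>202)&(c[:,2]<219)]
f=least_squares(lambda q:np.hypot(w_[:,0]-q[0],w_[:,1]-q[1])-25,[488,-79],loss="soft_l1");print("skirt axis",f.x.round(2),"n",len(w_),"res",abs(f.fun).mean().round(2))
t=c[(c[:,2]>219)&(c[:,2]<224)]
if len(t)>30:
    A=np.c_[t[:,:2]-t[:,:2].mean(0),np.ones(len(t))];q=np.linalg.lstsq(A,t[:,2],rcond=None)[0];print("top plane tilt deg",np.degrees(q[:2]).round(2),"z",q[2].round(2),len(t))
b=optics.silhouettes("wrist","bottle")
for x in b:
    cb=wcloud(T,x["mask"],d);r=cb[cb[:,2]>149]
    if len(r)>50: print("rim",circ(cb,148.5,153),np.percentile(cb[:,2],99.5).round(1),"bead",circ(cb,138,146), "mean rim",r[:,:2].mean(0).round(2))
E
```

```text
[488.7307148  -79.61244019 225.0774    ]
4896 [200.8 204.8 221.  224.  246.2 248.8 318.2]
skirt axis [489.36 -79.39] n 645 res 0.13
top plane tilt deg [ 0.03 -9.13] z 221.99 1789
rim (491.5, 10.1, 14.2, 734) 150.6 bead (491.7, 10.3, 17.8, 717) mean rim [491.87  10.22]
```

```bash
python3 - <<'E'
from h import *
s=env.state();T=wtool(s)
p,d=optics.grab_frame("wrist")
m=np.zeros((480,640),bool);m[200:330,260:385]=True
c=wcloud(T,m,d);hsv=cv2.cvtColor(p,cv2.COLOR_RGB2HSV)[m&(d>0)]
c=c[(hsv[:,1]>50)&(hsv[:,0]<25)&(c[:,2]>195)&(c[:,2]<252)]
print(s["ee_pos"])
q=c[abs(c[:,0]-489)<12]
for y in np.arange(-90,-50,2.5):
    k=q[(q[:,1]>=y)&(q[:,1]<y+2.5)]
    if len(k): print(y,len(k),np.percentile(k[:,2],[5,50,95]).round(1))
E
```

```text
[488.82828039 -79.44670413 225.04961475]
-80.0 5 [245.  245.9 246.1]
-77.5 284 [245.2 247.5 248.6]
-75.0 389 [225.6 247.2 248.5]
-72.5 459 [223.8 246.2 248.3]
-70.0 618 [222.8 242.7 247.4]
-67.5 675 [222.2 230.7 245.8]
-65.0 265 [221.4 222.5 223.6]
-62.5 276 [221.3 222.2 223.4]
-60.0 270 [220.3 221.9 223.2]
-57.5 440 [204.2 219.7 222.2]
-55.0 244 [202.9 213.1 220.1]
```

```bash
python3 - <<'E'
from h import *
s=env.state();T=wtool(s)
D=[];
for i in range(5):
    p,d=optics.grab_frame("wrist");D.append(d)
d=np.median(D,0).astype(np.float32)
hsv=cv2.cvtColor(p,cv2.COLOR_RGB2HSV)
m=np.zeros((480,640),bool);m[200:330,260:385]=True
m&=(hsv[:,:,1]>50)&(hsv[:,:,0]<25)
c=wcloud(T,m,d);c=c[(c[:,2]>195)&(c[:,2]<252)]
x0,y0=489.2,-79.3;r=np.hypot(c[:,0]-x0,c[:,1]-y0)
def pl(t,n):
    for _ in range(4):
        A=np.c_[t[:,:2]-[x0,y0],np.ones(len(t))];q=np.linalg.lstsq(A,t[:,2],rcond=None)[0];e=t[:,2]-A@q;t=t[abs(e)<max(.4,2*e.std())]
    print(n,len(t),"tilt dz/dx,dz/dy deg",np.degrees(q[:2]).round(1),"z0",q[2].round(2),"std",e.std().round(2))
pl(c[(r<11)&(c[:,2]>244)],"knob top");pl(c[(r>15.5)&(r<22.5)&(c[:,2]>217)&(c[:,2]<227)],"annulus")
for a,b in((202,207),(207,212),(212,217)):
    k=c[(c[:,2]>a)&(c[:,2]<b)];print(a,len(k),"rmax",np.percentile(np.hypot(k[:,0]-x0,k[:,1]-y0),[20,50,80]).round(2))
# control: bottle rim plane
for x in optics.silhouettes("wrist","bottle"):
    cb=wcloud(T,x["mask"],d);t=cb[(np.hypot(cb[:,0]-491.7,cb[:,1]-10.2)<12.5)&(cb[:,2]>147.5)]
    if len(t)>50: x0,y0=491.7,10.2;pl(t,"rim")
cv2.imwrite("pics/l.png",cv2.resize(p[190:340,240:400,::-1],None,fx=4,fy=4,interpolation=cv2.INTER_CUBIC))
E
```

```text
knob top 717 tilt dz/dx,dz/dy deg [ 0.4 -5. ] z0 248.09 std 0.37
annulus 909 tilt dz/dx,dz/dy deg [-0.1 -1.7] z0 222.77 std 0.29
202 164 rmax [25.02 25.17 25.31]
207 185 rmax [24.99 25.16 25.29]
212 182 rmax [25.01 25.19 25.3 ]
rim 484 tilt dz/dx,dz/dy deg [0.1 0.3] z0 149.66 std 0.32
```

View pics/l.png

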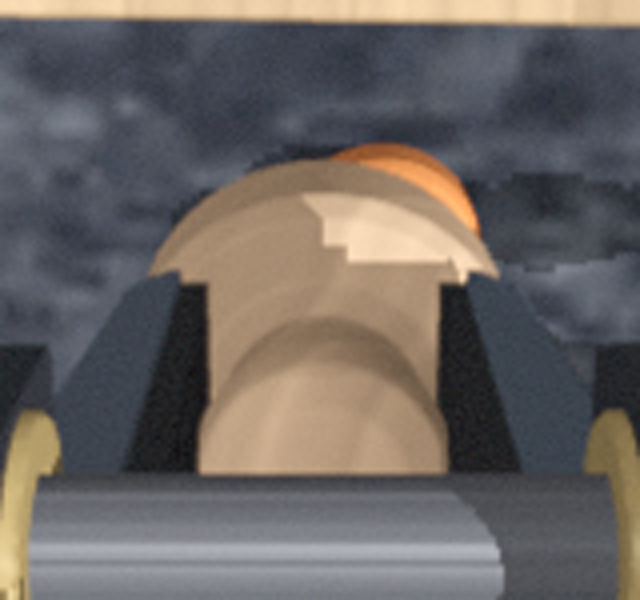

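The skirt wall stays at radius 25.1 mm over its whole height, so the lid hangs upright. Lid axis offset from the TCP is (+0.6, +0.2) mm, and I'll use it when moving over the rim.

Request:
send_rows(targets=[[[0, 0, 0, 0.0115, 0.112, 0, 1], [0, 0, 0, 0, 0.112, 0, 1], [0, 0, 0, 0, 0.112, 0, 1], [0, 0, 0, 0, 0.112, 0, 1], [0, 0, 0, 0, 0, -0.08, 1], [0, 0, 0, 0, 0, -0.08, 1], [0, 0, 0, 0, 0, -0.06, 1], [0, 0, 0, 0, 0, -0.03, 1], [0, 0, 0, 0, 0, 0, 1], [0, 0, 0, 0, 0, 0, 1]]], grip_force=50)

```text
time_s: 6.35
ee_pos: [491.6, 10.2, 175.4]
ee_rot: [179.9, -0.0, 89.9]
force: [-0.5, 0.2, -0.5]
gripper_width: 26.1
gripper_force: 50.0
```

Request:
send_rows(targets=[[[0, 0, 0, 0, 0, -0.02, 1], [0, 0, 0, 0, 0, -0.01, 1], [0, 0, 0, 0, 0, -0.005, 1], [0, 0, 0, 0, 0, 0, 1]]])

```text
time_s: 6.75
ee_pos: [491.1, 10.3, 167.9]
ee_rot: [-180.0, -0.0, 90.0]
force: [-0.1, -0.2, 0.3]
gripper_width: 26.5
gripper_force: 50.0
```

Request:
send_rows(targets=[[[0, 0, 0, 0, 0, -0.005, 1], [0, 0, 0, 0, 0, 0, 1]]])

```text
time_s: 6.95
ee_pos: [491.2, 10.3, 167.0]
ee_rot: [180.0, 0.0, 90.0]
force: [-0.7, -1.3, -0.3]
gripper_width: 26.6
gripper_force: 50.0
```

Request:
send_rows(targets=[[[0, 0, 0, 0, 0, -0.005, 1], [0, 0, 0, 0, 0, 0, 1]]])

```text
time_s: 7.15
ee_pos: [491.2, 10.3, 166.1]
ee_rot: [180.0, 0.0, 90.0]
force: [-0.4, -0.2, 0.6]
gripper_width: 26.7
gripper_force: 50.0
```

Now at resting height. I'll press in 1 mm steps and watch the force.

Request:
send_rows(targets=[[[0, 0, 0, 0, 0, -0.005, 1], [0, 0, 0, 0, 0, 0, 1]]])

```text
time_s: 7.35
ee_pos: [491.3, 10.3, 165.4]
ee_rot: [180.0, 0.0, 90.0]
force: [-1.0, -1.5, 4.6]
gripper_width: 26.7
gripper_force: 50.0
```

Request:
send_rows(targets=[[[0, 0, 0, 0, 0, -0.005, 1], [0, 0, 0, 0, 0, 0, 1]]])

```text
time_s: 7.55
ee_pos: [491.5, 10.3, 164.9]
ee_rot: [179.9, 0.0, 90.0]
force: [-2.8, -0.2, 9.5]
gripper_width: 26.9
gripper_force: 50.0
```

Request:
send_rows(targets=[[[0, 0, 0, 0, 0, -0.005, 1], [0, 0, 0, 0, 0, 0, 1]]])

```text
time_s: 7.75
ee_pos: [491.1, 10.2, 163.6]
ee_rot: [180.0, 0.0, 90.0]
force: [-1.6, -1.6, 6.2]
gripper_width: 26.5
gripper_force: 50.0
```

Request:
send_rows(targets=[[[0, 0, 0, 0, 0, -0.005, 1], [0, 0, 0, 0, 0, 0, 1]]])

```text
time_s: 7.95
ee_pos: [490.7, 10.3, 161.1]
ee_rot: [-179.9, -0.0, 90.0]
force: [0.5, -0.0, -4.1]
gripper_width: 26.6
gripper_force: 50.0
```

Request:
send_rows(targets=[[[0, 0, 0, 0, 0, -0.005, 1], [0, 0, 0, 0, 0, 0, 1]]])

```text
time_s: 8.15
ee_pos: [490.7, 10.5, 160.0]
ee_rot: [-179.9, -0.0, 90.0]
force: [0.2, 0.1, -5.4]
gripper_width: 26.6
gripper_force: 50.0
```

Request:
send_rows(targets=[[[0, 0, 0, 0, 0, -0.005, 1], [0, 0, 0, 0, 0, 0, 1]]])

```text
time_s: 8.35
ee_pos: [491.2, 10.4, 159.6]
ee_rot: [-180.0, -0.0, 90.0]
force: [1.0, -0.2, -4.5]
gripper_width: 26.5
gripper_force: 50.0
```

Request:
send_rows(targets=[[[0, 0, 0, 0, 0, -0.005, 1], [0, 0, 0, 0, 0, 0, 1]]])

```text
time_s: 8.55
ee_pos: [491.5, 10.4, 159.2]
ee_rot: [180.0, -0.0, 90.0]
force: [0.1, -0.6, -3.0]
gripper_width: 26.4
gripper_force: 50.0
```

It snapped: the force fell from +9.5 N to below zero. I'll keep pressing to the hard stop.

Request:
send_rows(targets=[[[0, 0, 0, 0, 0, -0.005, 1], [0, 0, 0, 0, 0, 0, 1]]])

```text
time_s: 8.75
ee_pos: [491.6, 10.4, 158.7]
ee_rot: [179.9, -0.0, 90.0]
force: [-0.6, -0.3, 2.6]
gripper_width: 26.3
gripper_force: 50.0
```

Request:
send_rows(targets=[[[0, 0, 0, 0, 0, -0.005, 1], [0, 0, 0, 0, 0, 0, 1]]])

```text
time_s: 8.95
ee_pos: [491.7, 10.4, 158.6]
ee_rot: [179.9, -0.0, 90.0]
force: [-2.2, 0.4, 9.1]
gripper_width: 26.1
gripper_force: 50.0
```

Request:
send_rows(targets=[[[0, 0, 0, 0, 0, -0.005, 1], [0, 0, 0, 0, 0, 0, 1]]])

```text
time_s: 9.15
ee_pos: [491.8, 10.4, 158.6]
ee_rot: [179.8, -0.0, 90.0]
force: [-4.3, 0.3, 14.0]
gripper_width: 25.9
gripper_force: 50.0
```

Request:
send_rows(targets=[[[0, 0, 0, 0, 0, -0.003, 1], [0, 0, 0, 0, 0, 0, 1], [0, 0, 0, 0, 0, 0, 1], [0, 0, 0, 0, 0, 0, 1], [0, 0, 0, 0, 0, 0, 1], [0, 0, 0, 0, 0, 0, 1], [0, 0, 0, 0, 0, 0, 1], [0, 0, 0, 0, 0, 0, 1], [0, 0, 0, 0, 0, 0, 1], [0, 0, 0, 0, 0, 0, 1], [0, 0, 0, 0, 0, 0, 1], [0, 0, 0, 0, 0, 0, 1]]])

```text
time_s: 10.35
ee_pos: [491.9, 10.4, 158.6]
ee_rot: [179.8, -0.0, 90.0]
force: [-4.9, -0.8, 18.0]
gripper_width: 26.5
gripper_force: 50.0
```

Request:
send_rows(targets=[[[0, 0, 0, 0, 0, 0.008, 1], [0, 0, 0, 0, 0, 0.01, 1], [0, 0, 0, 0, 0, 0.02, 1], [0, 0, 0, 0, 0, 0.04, 1], [0, 0, 0, 0, 0, 0.05, 1], [0, 0, 0, 0, 0, 0.05, 1], [0, 0, 0, 0, 0, 0.05, 1], [0, 0, 0, 0, 0, 0.03, 1], [0, 0, 0, 0, 0, 0.015, 1], [0, 0, 0, 0, 0, 0, 1], [0, 0, 0, 0, 0, 0, 1], [0, 0, 0, 0, 0, 0, 1]]])

```text
time_s: 11.55
ee_pos: [490.9, 10.3, 209.5]
ee_rot: [-179.9, 0.0, 90.0]
force: [0.7, -0.3, -5.5]
gripper_width: 26.6
gripper_force: 50.0
```

Request:
send_rows(targets=[[[0, 0, 0, 0, 0, 0, 1], [0, 0, 0, 0, 0, 0, 1], [0, 0, 0, 0, 0, 0, 1], [0, 0, 0, 0, 0, 0, 1], [0, 0, 0, 0, 0, 0, 1], [0, 0, 0, 0, 0, 0, 1], [0, 0, 0, 0, 0, 0, 1], [0, 0, 0, 0, 0, 0, 1]]])

```text
time_s: 12.35
ee_pos: [491.2, 10.4, 210.0]
ee_rot: [180.0, 0.0, 90.0]
force: [-0.3, 0.2, -5.6]
gripper_width: 26.5
gripper_force: 50.0
```

```bash
python3 - <<'E'
from h import *
s=env.state();print(s["time_s"],s["ee_pos"],s["ee_rot"],s["force"],s["gripper_width"])
p,d=optics.grab_frame("side");cv2.imwrite("pics/s3.png",cv2.resize(p[120:320,280:480,::-1],None,fx=3,fy=3))
for m in optics.silhouettes("side","bottle"):
    c=cloud("side",m["mask"],d);print(m["conf"],m["at"],np.percentile(c[:,2],[0.5,2,50,98]).round(1))
E
```

```text
12.35 [491.24904767  10.35988935 210.00312767] [1.79990022e+02 1.59954977e-04 8.99654479e+01] [-0.26667423  0.15608925 -5.62617844] 26.4560967390709
0.92 [372.0, 314.0] [  3.5   6.7  67.  128.4]
0.89 [254.1, 320.6] [  1.1   2.4  65.8 129. ]
0.79 [381.0, 213.1] [ 75.8  78.4 129.9 177.2]
```

View pics/s3.png

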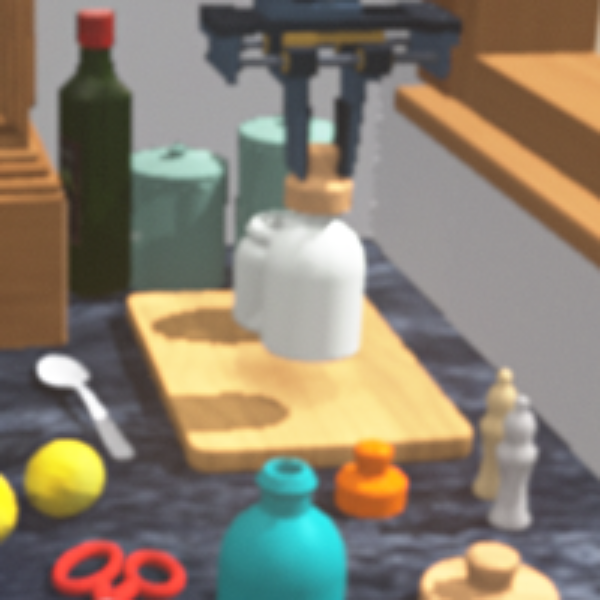

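The closed bottle hangs upright from the lid at about (310,285) in the crop, with its underside at z≈73, about 51 mm above the board. The wrist force of −5.6 N matches its weight and is steady, so I'm handing in.

```bash
python3 -c "
from workcell import env
print(env.job_done())"
```

```text
the job is handed in; nothing more can be done
None
```

The small lid snapped onto the bottle at about 9.5 N and was pressed home at 14–18 N for over a second; the closed bottle now hangs still and upright from it, about 5 cm above the board, and the job is handed in.

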